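Pack the last two round stamps into the tin

TASK

Five round green hand stamps already stand in the round tin, and two more of the same kind are on the bench beside it. Pack these two into the tin's two empty places, one in the middle and one in the gap in the ring (either stamp in either place), so that each stands upright, flat on the tin's floor, nested among its neighbours.

Things in the scene. Friction and masses are not known exactly. Their poses are not given: they have to be found in the camera images.
- stampA_handle (a point): Loose round hand stamp: green disc base 46 mm across, 16 mm high, foot bevelled 4 mm; thin steel neck; upright round wooden handle 22 mm thick, 24 to 60 mm above the foot; 70 g. This point: middle of the handle, 42 mm above the foot, the place to grip from above in any yaw. z up. Stands on the bench, 25 mm free round it, near a wider red round stamp, a square green stamp and a yellow tape roll.
- stampB_handle (a point): Second round green hand stamp, identical to the first and interchangeable with it. This point: middle of its wooden handle, 42 mm above the foot, the place to grip from above in any yaw; z up. Fingertips reaching more than 25 mm below this point would strike the green base.
- gap_middle (a point): Empty middle place of the tin, on its inner floor, 3 mm above the bench. Tin fixed, round, painted blue, 160 mm inside diameter, rim 20 mm above the bench. Round it, at 54 mm, are six places 60 degrees apart, first along +x; five hold loose stamps of the same kind, 8 mm between bases. Fingers closing along y (or 60 degrees off it) pass between the handles; else open at most 60 mm.
- gap_ring (a point): Empty place in the ring of stamps, 54 mm from the tin's middle, on the tin's inner floor, 3 mm above the bench; a stamp standing here has its handle's middle 42 mm above this point. x points outward from the tin's middle, z up; fingers closing along y pass beside the neighbours' handles, which reach 63 mm above the bench.

How it is judged:
By the outcome, as a careful person would: the job done as asked, in the order asked, and still so for the second after the job is handed in, with the robot touching nothing.
It also fails if it takes over 51 s, if anything falls off the work surface, if the arm or the gripper's body presses on something with over 40 N, if the wrist force passes 120 N, or if a joint passes its speed limit or range.

ROBOT

A 6-joint arm with a two-finger parallel gripper is mounted at the origin on the work surface. World frame = base frame: x ahead of the robot, y to its left, z up, the work surface at z = 0. Lengths are in m, angles in rad, forces in N, time in s.
With the tool pointing down it reaches from about 0.425 to 0.95 m from the base axis. Payload 3.5 kg.
Tool frame: the origin (TCP) lies on the centre line of the jaws, within the pads' length; the fingertips stand 17 mm ahead of it and the grasp point (between the pads) lies 2 mm behind it; z points along the fingers, y is the line along which they close (so a half turn about z gives the same grasp; the last joint's range is limited). The gripper opens to 85 mm and grips with 20 to 120 N. Pads are 22 mm wide; open, the fingers measure 114 mm over their backs; the gripper's body (76 mm by 85 mm) begins 54 mm behind the grasp point. The pads swing forward as they close: fully open they stand 13 mm farther back than shut.
Start: joints at [1, 0.286, 1.577, -0, 1.279, -0.15], TCP at [0.276, 0.616, 0.248] pointing down, gripper open.
Joint ranges: [-2.77, 2.77], [-0.9, 2.22], [0.21, 2.48], [-1.53, 4.67], [0.24, 2.81], [-2.84, 2.84]. Speed limits (rad/s): [2.79, 2.79, 3.14, 3.14, 3.14, 3.14].

INTERFACE

Orientations are given as a unit quaternion [x, y, z, w].
In Python, from plant import ctrl gives the robot as it stands. The module is installed in compiled form; this text tells all that it offers.
- The arm moves only by the tool drive_tool, never from a script. Its argument "moves" is a list of rows, each a list of 3 entries, a list of its own where there are three numbers: the turn, a rotation vector about the tool's x, y, z in rad, then the shift along the tool's x, y, z in m, then the finger opening in m, from 0 to 0.0854. A call has 1 to 5 rows; each row shifts and turns the commanded pose from where the row before left it, along the tool's axes as they then stand; what a row does not reach is not made up. A row lasts 1/8 s, in which the tool goes at most 62.5 mm and 10.7 degrees, less where a joint would pass 70% of its speed; a pose out of reach is approached as far as the arm can. A call with a gripper value outside its range is refused whole. The fingers move at their own pace and stop on an object; "grip_force" is the grip in N (left out, the last holds). Time passes only in rows, so rows that do not move let the fingers close. It gives the time, the measured TCP pose, the force, the opening and the grip force at its end, in the units of the state.
- ctrl.get_state(): the state, without advancing time (a new reading comes with each control period).
- ctrl.read_camera(name): name is "scene" or "top" or "wrist"; returns a dict with "image" (420x560x3 uint8, red, green, blue), "fx", "fy", "cx", "cy" (pixels), "R" (3x3) and "t" (3): a world point X has camera coordinates R X + t. Camera axes: x right, y down, z forward; pixel columns grow to the right and rows downward; lengths in m; the calibration is good to about 2 mm. The wrist camera is an equidistant fisheye: a pixel r from the principal point sees the ray r / f radians off the axis. A picture is of the moment at which its call begins. There is no depth.
- ctrl.sign_off(): hands the job in; it is judged then, once.
The state is a dict: "time": time; "qpos": joint angles; "dq": joint speeds; "joint_efforts": joint torques, N m; "eef_pos": TCP position; "tcp_rot": TCP orientation; "contact_force": force on the tool from outside, world axes, zero at the start; "wrist_torque": the same for the moment, N m; "opening": opening from 0.0 (shut) to 1.0 (fully open); "finger_force": force on a finger pad.
Only numpy, scipy, OpenCV 4.12 (cv2) and the standard library are available. Lean on these libraries where they do the work, as an engineer would, in place of code of your own. Each camera call takes 0.05 s, during which the arm holds its last target. There are 200 camera calls.

## Working session

There is one attempt and no reset: what is moved stays moved. The work goes in short steps, Python scripts to look and compute and a tool call to move; the robot and the scene stay as the last step left them, time stands still between calls to the robot, and variables do not carry over. Pictures are saved under pics/ and viewed, at most 10 in all, crops included, and the job is handed in when it is done.

Besides the shell and the picture viewer there is one more tool, called after "Call:" as name([rows], argument=value, ...), one row to a line, values as JSON. drive_tool: Moves the arm, as the interface text tells. Its arguments: {"type":"object","properties":{"moves":{"type":"array","items":{"type":"array"}},"grip_force":{"type":"number"}},"required":["moves"]}

```bash
mkdir -p pics
python3 - <<'E'
from plant import ctrl
import cv2,numpy as np,pickle
for n in ["top","scene"]:
    d=ctrl.read_camera(n); cv2.imwrite(f"pics/{n}0.png",cv2.resize(d["image"][:,:,::-1],(784,588),interpolation=cv2.INTER_CUBIC)); pickle.dump(d,open(n+"0.pkl","wb"))
    print(n,d["fx"],d["fy"],d["cx"],d["cy"],np.round(d["R"],3).tolist(),np.round(d["t"],3))
s=ctrl.get_state();print(s)
E
```

```text
top 500.1295017248999 500.1295017248999 282.69100696452597 215.0706498631994 [[0.023, -1.0, 0.001], [-0.991, -0.023, -0.13], [0.13, 0.002, -0.992]] [-0.089  0.551  1.154]
scene 476.45064917641014 476.45064917641014 280.88460283020845 203.3104965190185 [[-0.153, 0.988, -0.009], [0.737, 0.108, -0.668], [-0.659, -0.109, -0.745]] [ 0.168 -0.357  1.344]
{'time': 0.1, 'qpos': array([ 1.00000007e+00,  2.87137022e-01,  1.57804151e+00, -5.13242051e-06,
        1.27857693e+00, -1.50008388e-01]), 'dq': array([ 1.67522862e-05, -1.60932250e-03, -2.77154808e-03, -1.67745712e-03,
       -1.09998607e-03,  2.45265854e-04]), 'joint_efforts': array([ 2.71069357e-04, -4.07297122e+01, -2.93696809e+01, -1.71072638e-04,
        3.42193249e-03,  1.33848243e-05]), 'eef_pos': array([0.27539895, 0.61565373, 0.24703957]), 'tcp_rot': array([ 2.08844316e-01,  9.77948302e-01, -1.01279814e-03, -3.79060100e-04]), 'contact_force': array([ 1.25895875,  0.41007156, -0.87177765]), 'wrist_torque': array([ 0.03952645, -0.01833831, -0.06847507]), 'finger_force': 0.0, 'opening': 0.9992216555169596}
```

View pics/top0.png

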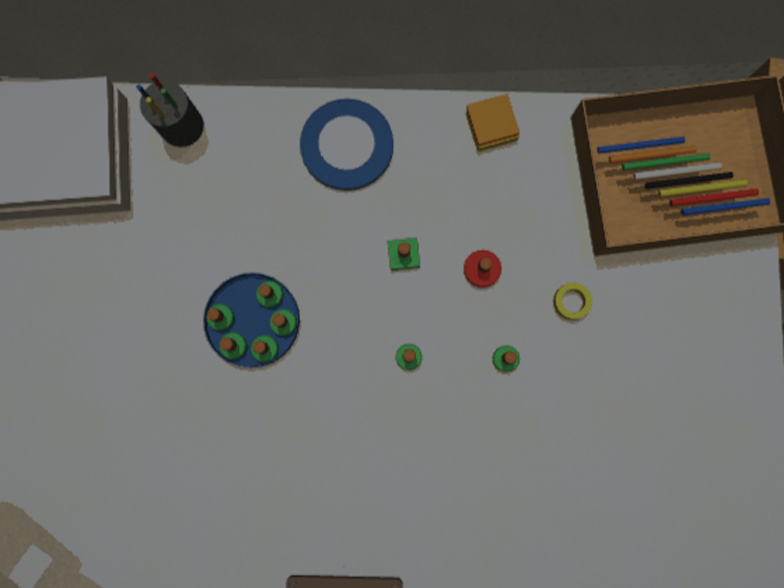

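View pics/scene0.png

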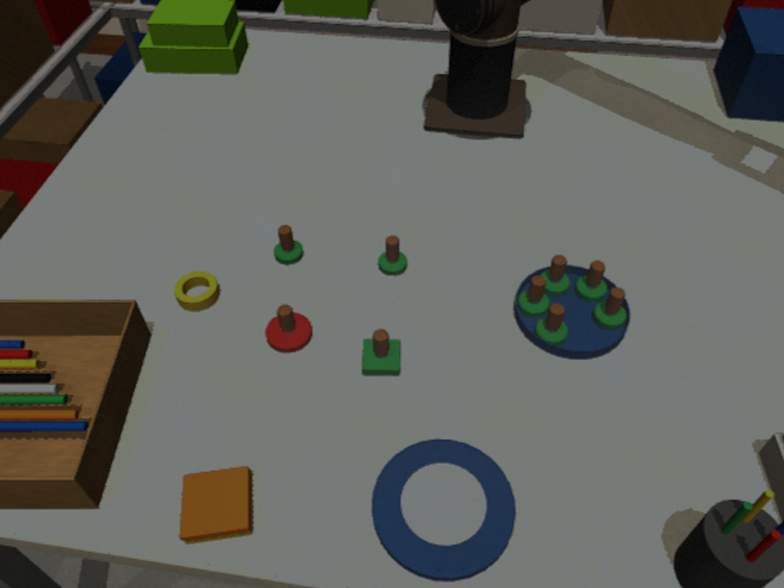

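Top view (784 px scale): the loose stamps' bases are at (409,357) and (506,359). The tin is centred near (251,320), with ring stamps at (269,294), (219,318), (283,322), (232,346) and (264,349), so the gap is near (237,292).

```bash
cat > h.py <<'E'
import numpy as np,cv2
from scipy.spatial.transform import Rotation as Ro
def ray(d,u,v,z,fish=False):
    x=np.array([(u-d["cx"])/d["fx"],(v-d["cy"])/d["fy"]])
    if fish:
        r=np.linalg.norm(x); x=x/r if r>1e-9 else x; k=np.array([x[0]*np.sin(r),x[1]*np.sin(r),np.cos(r)])
    else: k=np.array([x[0],x[1],1])
    R=np.array(d["R"]);t=np.array(d["t"]); c=-R.T@t; w=R.T@k
    return c+w*(z-c[2])/w[2]
def proj(d,P,fish=False):
    q=np.array(d["R"])@P+d["t"]
    if fish:
        n=np.hypot(q[0],q[1]);th=np.arctan2(n,q[2]);return np.array([d["cx"]+d["fx"]*th*q[0]/n,d["cy"]+d["fy"]*th*q[1]/n])
    return np.array([d["cx"]+d["fx"]*q[0]/q[2],d["cy"]+d["fy"]*q[1]/q[2]])
E
python3 - <<'E'
from h import *
import pickle
from scipy.optimize import least_squares
d=pickle.load(open("top0.pkl","rb"))
s=pickle.load(open("scene0.pkl","rb"))
p=lambda d,u,v,z:ray(d,u/1.4,v/1.4,z)[:2]
for n,a,b,sa in [("L",(409,357),(409,355),(392,241)),("R",(506,359),(510,357.5),(285,229))]:
    print(n,p(d,*a,.014),p(d,*b,.06),"scene top",p(s,*sa,.060))
print("tin",p(d,251.5,320,.02),"scene",p(s,572,310,.02))
tops=np.array([p(d,u,v,.063) for u,v in [(266,291),(214.5,315.5),(279.5,320.5),(227.5,344.5),(261.5,347.5)]])
bas=np.array([p(d,u,v,.017) for u,v in [(269,294),(219,318),(283,322),(232,346),(264,349)]])
stp=np.array([p(s,u,v,.063) for u,v in [(559,259),(597,266),(538,280),(617,293),(556,309)]])
for pts in (tops,bas,stp):
    def f(x):
        g=x[2]+np.arange(6)*np.pi/3; q=x[:2]+.054*np.c_[np.cos(g),np.sin(g)]
        return np.array([np.min(np.linalg.norm(q-a,axis=1)) for a in pts])
    best=min((least_squares(f,[*pts.mean(0),a]) for a in np.linspace(0,1,8)),key=lambda r:r.cost)
    x=best.x; g=x[2]+np.arange(6)*np.pi/3; q=x[:2]+.054*np.c_[np.cos(g),np.sin(g)]
    i=np.argmax([np.min(np.linalg.norm(pts-c,axis=1)) for c in q])
    print(x,"res",f(x).round(4),"gap",q[i],np.degrees(g[i]))
E
```

```text
L [ 0.46016346 -0.10059481] [ 0.46111559 -0.09966532] scene top [ 0.46487135 -0.0995769 ]
R [ 0.4606251  -0.26677787] [ 0.4608904  -0.26614018] scene top [ 0.46246995 -0.26613078]
tin [0.51690739 0.17105593] scene [0.52763874 0.17267422]
[0.51603955 0.16949479 0.47414691] res [0.0003 0.0003 0.0005 0.001  0.0015] gap [0.56408241 0.19415009] 27.166617045070847
[0.51699651 0.17284754 0.47713889] res [0.0006 0.001  0.0016 0.0008 0.0012] gap [0.56496538 0.19764647] 27.33804441808926
[0.52042268 0.17167175 0.45395898] res [0.002  0.0009 0.0006 0.0009 0.0015] gap [0.56895345 0.1953522 ] 26.009933662780053
```

Call:
drive_tool([
  [[0, 0, -0.179], [0, 0, 0], 0.05],
  [[0, 0, -0.179], [0, 0, 0], 0.05],
  [[0, 0, -0.179], [0, 0, 0], 0.05],
  [[0, 0, -0.179], [0, 0, 0], 0.05],
  [[0, 0, -0.179], [0, 0, 0], 0.05],
])

```text
time: 0.72
eef_pos: [0.2755, 0.6158, 0.2474]
tcp_rot: [-0.238, 0.971, -0.001, -0.001]
contact_force: [0.1, 0.6, 0.2]
opening: 0.58
finger_force: 0.0
```

```bash
cat >> h.py <<'E'
def to(target,ang=117.2):
    "shift along tool axes to target, and turn left, from the measured pose"
    from plant import ctrl
    s=ctrl.get_state(); R=Ro.from_quat(s["tcp_rot"]); p=s["eef_pos"]
    y=np.array([np.cos(np.radians(ang)),np.sin(np.radians(ang)),0]); z=np.array([0,0,-1.]); W=Ro.from_matrix(np.c_[np.cross(y,z),y,z])
    print("t",round(s["time"],2),"p",p.round(4),"open",round(s["opening"]*85.4,1),"F",np.round(s["contact_force"],1),"turn",(R.inv()*W).as_rotvec().round(4),"shift",R.inv().apply(np.array(target)-p).round(4))
E
python3 -c "
from h import *; to([.461,-.1,.2])"
```

```text
t 0.72 p [0.2755 0.6158 0.2474] open 49.5 F [0.1 0.6 0.2] turn [-0.0008 -0.0013  0.0053] shift [ 0.166  -0.7205  0.0482]
```

Call:
drive_tool([
  [[0, 0, 0], [0.011, -0.048, 0], 0.05],
  [[0, 0, 0], [0.011, -0.048, 0], 0.05],
  [[0, 0, 0], [0.011, -0.048, 0], 0.05],
  [[0, 0, 0], [0.011, -0.048, 0], 0.05],
  [[0, 0, 0], [0.011, -0.048, 0], 0.05],
])

```text
time: 1.35
eef_pos: [0.3363, 0.3758, 0.2478]
tcp_rot: [-0.235, 0.972, -0.0, -0.0]
contact_force: [0.1, 0.2, 0.4]
opening: 0.582
finger_force: 0.0
```

Call:
drive_tool([
  [[0, 0, 0], [0.011, -0.048, 0], 0.05],
  [[0, 0, 0], [0.011, -0.048, 0], 0.05],
  [[0, 0, 0], [0.011, -0.048, 0], 0.05],
  [[0, 0, 0], [0.011, -0.048, 0], 0.05],
  [[0, 0, 0], [0.011, -0.048, 0], 0.05],
])

```text
time: 1.98
eef_pos: [0.3968, 0.1373, 0.248]
tcp_rot: [-0.235, 0.972, 0.0, -0.0]
contact_force: [1.4, 0.6, -0.0]
opening: 0.586
finger_force: 0.0
```

Call:
drive_tool([
  [[0, 0, 0], [0.011, -0.048, 0.01], 0.05],
  [[0, 0, 0], [0.011, -0.048, 0.02], 0.05],
  [[0, 0, 0], [0.011, -0.048, 0.02], 0.05],
  [[0, 0, 0], [0.011, -0.048, 0], 0.05],
  [[0, 0, 0], [0, 0, 0], 0.05],
])

```text
time: 2.6
eef_pos: [0.4457, -0.0546, 0.1979]
tcp_rot: [-0.232, 0.973, 0.0, -0.0]
contact_force: [-1.2, 0.3, 0.8]
opening: 0.59
finger_force: 0.0
```

Run:
```python
from h import *; from plant import ctrl; import pickle
to([.461,-.1,.15])
d=ctrl.read_camera("wrist");pickle.dump(d,open("w1.pkl","wb"))
cv2.imwrite("pics/w1.png",cv2.resize(d["image"][:,:,::-1],(784,588),interpolation=cv2.INTER_CUBIC))
print(d["fx"],d["cx"],d["cy"],[1.4*proj(d,np.array([.461,-.1,z]),True).round(1) for z in (0.016,.06)], -np.array(d["R"]).T@d["t"])
```

```text
t 2.6 p [ 0.4457 -0.0546  0.1979] open 50.4 F [-1.2  0.3  0.8] turn [ 0.0004 -0.0008 -0.0054] shift [ 0.0069 -0.0474  0.0479]
325.19226210127806 282.4511988216982 205.69628652057114 [array([327.74, 249.2 ]), array([317.52, 265.58])] [ 0.37632826 -0.08984819  0.32493942]
```

View pics/w1.png

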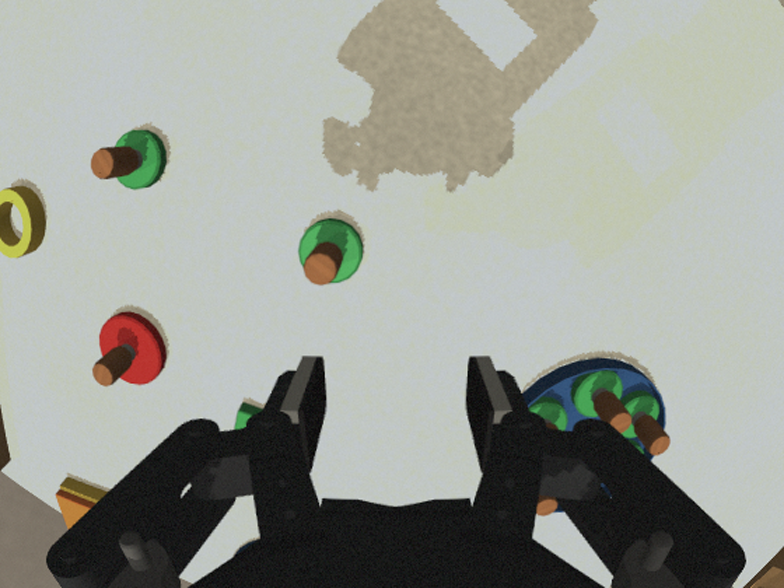

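Wrist view: L's base is at (331,250) and its handle top at (320,268). R's base is at (139,158) and its handle top at (103,163).

Run:
```python
from h import *; import pickle
d=pickle.load(open("w1.pkl","rb"))
for n,u,v,z in [("Lb",331,250,.014),("Lt",320.5,267.5,.06),("Rb",139,158,.014),("Rt",103,163,.06)]: print(n,ray(d,u/1.4,v/1.4,z,True))
to([.460,-.101,.12]);to([.460,-.101,.043])
```

```text
Lb [ 0.46101497 -0.09779604  0.014     ]
Lt [ 0.46130265 -0.09783453  0.06      ]
Rb [ 0.46140376 -0.26274254  0.014     ]
Rt [ 0.46264096 -0.26400689  0.06      ]
t 2.65 p [ 0.4454 -0.053   0.1979] open 50.0 F [ 0.5 -0.9 -0.2] turn [ 0.0012 -0.0007 -0.0036] shift [ 0.0087 -0.0495  0.0778]
t 2.65 p [ 0.4454 -0.053   0.1979] open 50.0 F [ 0.5 -0.9 -0.2] turn [ 0.0012 -0.0007 -0.0036] shift [ 0.0086 -0.0495  0.1548]
```

Call:
drive_tool([
  [[0, 0, 0], [0.003, -0.024, 0.03], 0.05],
  [[0, 0, 0], [0.004, -0.023, 0.03], 0.05],
  [[0, 0, 0], [0, 0, 0.035], 0.05],
  [[0, 0, 0], [0, 0, 0.035], 0.05],
  [[0, 0, 0], [0, 0, 0.028], 0.05],
], grip_force=40)

```text
time: 3.28
eef_pos: [0.4601, -0.0954, 0.039]
tcp_rot: [-0.236, 0.972, 0.001, -0.0]
contact_force: [0.2, 0.3, 0.1]
opening: 0.581
finger_force: 0.0
```

Call:
drive_tool([
  [[0, 0, 0], [0, 0, 0], 0.05],
  [[0, 0, 0], [0, 0, 0], 0.0],
  [[0, 0, 0], [0, 0, 0], 0.0],
  [[0, 0, 0], [0, 0, 0], 0.0],
  [[0, 0, 0], [0, 0, 0], 0.0],
], grip_force=40)

```text
time: 3.9
eef_pos: [0.4621, -0.0973, 0.042]
tcp_rot: [-0.235, 0.972, -0.0, 0.001]
contact_force: [0.2, 2.9, 6.3]
opening: 0.244
finger_force: 39.7
```

Run:
```python
from h import *
to([.517,.1715,.15])
```

```text
t 3.9 p [ 0.4621 -0.0973  0.042 ] open 20.8 F [0.2 2.9 6.3] turn [-0.0016  0.0023 -0.001 ] shift [-0.1718  0.2139 -0.1079]
```

Call:
drive_tool([
  [[0, 0, 0], [0, 0, -0.05], 0.0],
  [[0, 0, 0], [0, 0, -0.058], 0.0],
  [[0, 0, 0], [-0.027, 0.034, 0], 0.0],
  [[0, 0, 0], [-0.035, 0.04, 0], 0.0],
  [[0, 0, 0], [-0.035, 0.045, 0], 0.0],
])

```text
time: 4.53
eef_pos: [0.493, 0.0541, 0.1488]
tcp_rot: [-0.234, 0.972, -0.0, 0.001]
contact_force: [0.4, 0.2, -0.7]
opening: 0.244
finger_force: 39.6
```

Call:
drive_tool([
  [[0, 0, 0], [-0.035, 0.045, 0], 0.0],
  [[0, 0, 0], [-0.025, 0.03, 0], 0.0],
  [[0, 0, 0], [-0.015, 0.02, 0], 0.0],
  [[0, 0, 0], [0, 0, 0], 0.0],
  [[0, 0, 0], [0, 0, 0], 0.0],
])

```text
time: 5.15
eef_pos: [0.5158, 0.1712, 0.1481]
tcp_rot: [-0.235, 0.972, -0.0, -0.0]
contact_force: [0.5, -0.1, -1.3]
opening: 0.243
finger_force: 39.6
```

Run:
```python
from h import *; from plant import ctrl; import pickle
to([.517,.172,.15])
d=ctrl.read_camera("wrist");pickle.dump(d,open("w2.pkl","wb"))
cv2.imwrite("pics/w2.png",cv2.resize(d["image"][:,:,::-1],(784,588),interpolation=cv2.INTER_CUBIC))
to([.517,.172,.15])
```

```text
t 5.15 p [0.5158 0.1712 0.1481] open 20.8 F [ 0.5 -0.1 -1.3] turn [-0.0003 -0.0008 -0.0006] shift [-0.0015  0.0001 -0.0019]
t 5.2 p [0.5158 0.171  0.1481] open 21.1 F [ 0.2  0.8 -0. ] turn [-0.0002 -0.0007 -0.0013] shift [-0.0015  0.0004 -0.0019]
```

View pics/w2.png

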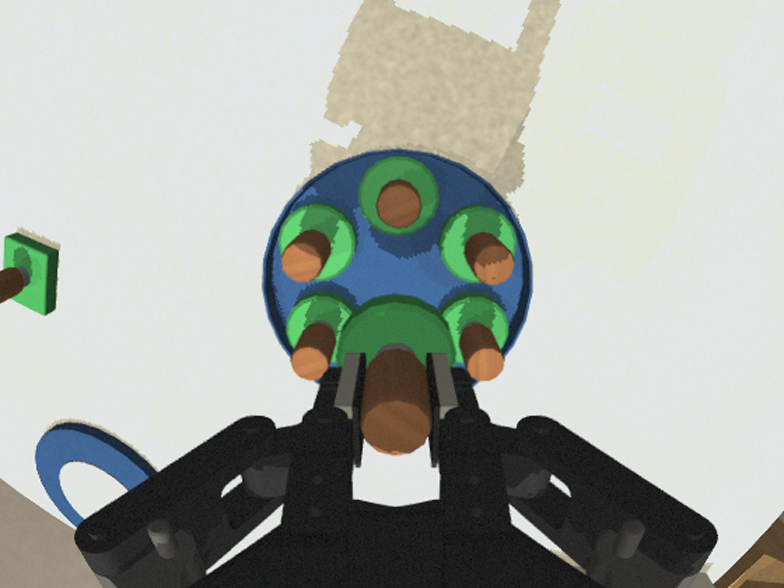

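Handle tops show at (400,205), (302,257), (494,262), (312,363) and (486,363). The held stamp's base is near (398,337).

Run:
```python
from h import *; import pickle
from scipy.optimize import least_squares
d=pickle.load(open("w2.pkl","rb"))
tp=[(400,205),(302,257),(494,262),(312,363),(486,363)]
pts=np.array([ray(d,u/1.4,v/1.4,.063,True)[:2] for u,v in tp])
bs=[(399,195),(318,240),(479,243)]
print("bases",[ray(d,u/1.4,v/1.4,.018,True)[:2].round(4) for u,v in bs]);print(pts.round(4))
def f(x):
    g=x[2]+np.arange(6)*np.pi/3; q=x[:2]+.054*np.c_[np.cos(g),np.sin(g)]
    return np.array([np.min(np.linalg.norm(q-a,axis=1)) for a in pts])
x=least_squares(f,[.517,.172,.474]).x
print(x,f(x).round(4),x[:2]+.054*np.array([np.cos(x[2]),np.sin(x[2])]),np.degrees(x[2]))
print("held base top center px",1.4*proj(d,np.array([.5158,.1711,.148-.042+.018]),True), ray(d,398/1.4,337/1.4,.124,True))
to([*x[:2],.044])
```

```text
bases [array([0.4702, 0.1499]), array([0.5146, 0.1199]), array([0.4733, 0.204 ])]
[[0.47   0.15  ]
 [0.5139 0.1191]
 [0.4733 0.2034]
 [0.5644 0.1466]
 [0.5223 0.2284]]
[0.51844051 0.17437701 0.4674996 ] [0.0002 0.002  0.0005 0.002  0.0009] [0.5666462  0.19871241] 26.785753845237025
held base top center px [395.15363397 362.90941887] [0.50591715 0.16717659 0.124     ]
t 5.2 p [0.5158 0.171  0.1481] open 21.1 F [ 0.2  0.8 -0. ] turn [-0.0002 -0.0007 -0.0013] shift [-0.004   0.0019  0.1041]
```

Run:
```python
from h import *; import pickle
d=pickle.load(open("w2.pkl","rb"))
im=cv2.resize(d["image"][:,:,::-1],(1680,1260),interpolation=cv2.INTER_CUBIC)
a=np.linspace(0,2*np.pi,120)
def circ(c,r,z,col):
    P=np.array([3*proj(d,np.array([c[0]+r*np.cos(t),c[1]+r*np.sin(t),z]),True) for t in a]).astype(int); cv2.polylines(im,[P],True,col,1)
c=(.5158,.1711); h=.148-.040
circ(c,.023,h+.016,(0,0,255));circ(c,.023,h+.004,(255,0,255));circ(c,.011,h+.06,(0,255,255))
t=(.5184,.1744)
circ(t,.08,.02,(255,255,255)); 
for k in range(6): circ((t[0]+.054*np.cos(.4675+k*np.pi/3),t[1]+.054*np.sin(.4675+k*np.pi/3)),.011,.063,(255,255,0)); circ((t[0]+.054*np.cos(.4675+k*np.pi/3),t[1]+.054*np.sin(.4675+k*np.pi/3)),.023,.019,(255,255,0))
cv2.imwrite("pics/w2c.png",im[300:900,520:1180])
```

```text
(no output)
```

View pics/w2c.png

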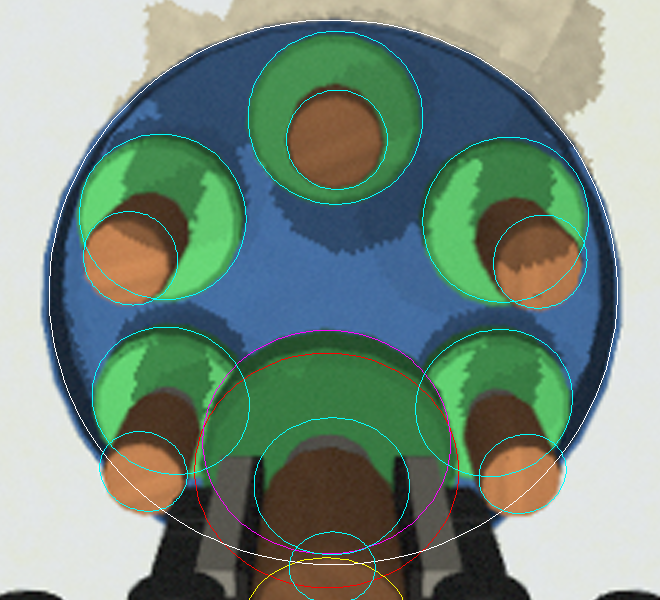

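Call:
drive_tool([
  [[0, 0, 0], [-0.004, 0.001, 0.01], 0.0],
  [[0, 0, 0], [0, 0, 0.03], 0.0],
  [[0, 0, 0], [0, 0, 0.03], 0.0],
  [[0, 0, 0], [0, 0, 0.01], 0.0],
  [[0, 0, 0], [0, 0, 0], 0.0],
])

```text
time: 5.82
eef_pos: [0.5188, 0.1742, 0.0676]
tcp_rot: [-0.235, 0.972, 0.0, -0.001]
contact_force: [0.4, -0.5, 0.2]
opening: 0.247
finger_force: 39.5
```

Call:
drive_tool([
  [[0, 0, 0], [0, 0, 0.006], 0.0],
  [[0, 0, 0], [0, 0, 0.006], 0.0],
  [[0, 0, 0], [0, 0, 0.006], 0.0],
  [[0, 0, 0], [0, 0, 0.005], 0.0],
  [[0, 0, 0], [0, 0, 0], 0.0],
])

```text
time: 6.45
eef_pos: [0.5193, 0.1746, 0.0452]
tcp_rot: [-0.235, 0.972, 0.0, 0.0]
contact_force: [-0.9, 0.2, -2.0]
opening: 0.243
finger_force: 39.5
```

Run:
```python
from h import *
to([.5184,.1735,.044])
```

```text
t 6.45 p [0.5193 0.1746 0.0452] open 20.7 F [-0.9  0.2 -2. ] turn [-0.      0.0001 -0.0005] shift [ 0.0013 -0.0006  0.0012]
```

Call:
drive_tool([
  [[0, 0, 0], [0, 0, 0.001], 0.0],
  [[0, 0, 0], [0, 0, 0], 0.0],
])

```text
time: 6.7
eef_pos: [0.5194, 0.1746, 0.045]
tcp_rot: [-0.235, 0.972, -0.0, -0.0]
contact_force: [-3.3, -0.4, 5.8]
opening: 0.247
finger_force: 40.1
```

Call:
drive_tool([
  [[0, 0, 0], [0, 0, 0.001], 0.0],
  [[0, 0, 0], [0, 0, 0], 0.0],
])

```text
time: 6.95
eef_pos: [0.5194, 0.1747, 0.045]
tcp_rot: [-0.235, 0.972, -0.0, -0.0]
contact_force: [-5.1, -1.4, 10.9]
opening: 0.244
finger_force: 40.7
```

Call:
drive_tool([
  [[0, 0, 0], [0, 0, -0.001], 0.0],
  [[0, 0, 0], [0, 0, 0], 0.045],
  [[0, 0, 0], [0, 0, 0], 0.045],
  [[0, 0, 0], [0, 0, 0], 0.045],
  [[0, 0, 0], [0, 0, 0], 0.045],
])

```text
time: 7.58
eef_pos: [0.5191, 0.1746, 0.0441]
tcp_rot: [-0.235, 0.972, 0.0, -0.0]
contact_force: [-0.2, -0.1, 0.4]
opening: 0.524
finger_force: 0.0
```

Call:
drive_tool([
  [[0, 0, 0], [0, 0, -0.02], 0.045],
  [[0, 0, 0], [0, 0, -0.035], 0.045],
  [[0, 0, 0], [0, 0, -0.05], 0.045],
  [[0, 0, 0], [0, 0, 0], 0.045],
  [[0, 0, 0], [0, 0, 0], 0.045],
])

```text
time: 8.2
eef_pos: [0.5188, 0.1745, 0.1488]
tcp_rot: [-0.235, 0.972, 0.0, -0.0]
contact_force: [0.1, 0.2, -0.1]
opening: 0.526
finger_force: 0.0
```

Run:
```python
from h import *; from plant import ctrl; import pickle
d=ctrl.read_camera("wrist");pickle.dump(d,open("w3.pkl","wb"))
to([.4620,-.2635,.15])
im=cv2.resize(d["image"][:,:,::-1],(1680,1260),interpolation=cv2.INTER_CUBIC)
a=np.linspace(0,2*np.pi,120)
def circ(c,r,z,col):
    P=np.array([3*proj(d,np.array([c[0]+r*np.cos(t),c[1]+r*np.sin(t),z]),True) for t in a]).astype(int); cv2.polylines(im,[P],True,col,1)
t=(.5184,.1738)
circ(t,.023,.019,(0,0,255));circ(t,.011,.063,(0,255,255)); circ(t,.08,.02,(255,255,255)); 
for k in range(6): circ((t[0]+.054*np.cos(.4675+k*np.pi/3),t[1]+.054*np.sin(.4675+k*np.pi/3)),.011,.063,(255,255,0)); circ((t[0]+.054*np.cos(.4675+k*np.pi/3),t[1]+.054*np.sin(.4675+k*np.pi/3)),.023,.019,(255,255,0))
cv2.imwrite("pics/w3c.png",im[300:900,520:1180])
```

```text
t 8.25 p [0.5182 0.1744 0.1479] open 44.9 F [-0.7  0.1 -0.2] turn [ 0.0008 -0.0025 -0.0006] shift [ 0.2499 -0.364  -0.0018]
```

View pics/w3c.png

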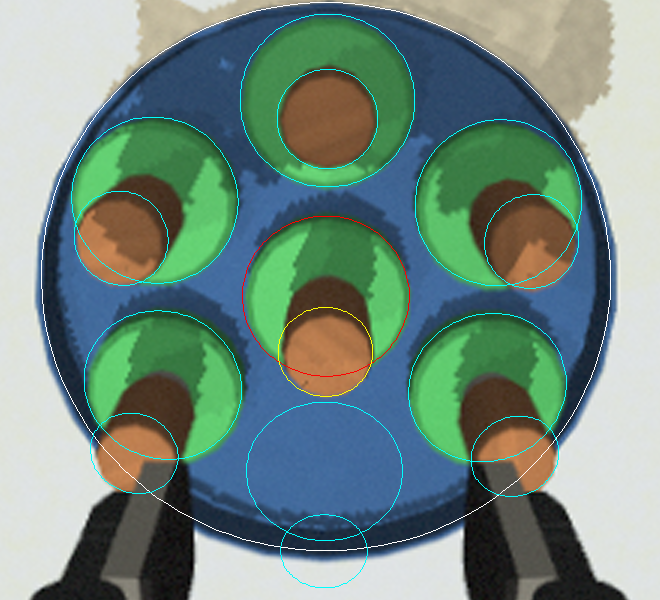

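The first stamp stands upright in the middle, as predicted. Now the second one.

Call:
drive_tool([
  [[0, 0, 0], [0.025, -0.036, 0], 0.05],
  [[0, 0, 0], [0.025, -0.036, 0], 0.05],
  [[0, 0, 0], [0.025, -0.036, 0], 0.05],
  [[0, 0, 0], [0.025, -0.036, 0], 0.05],
  [[0, 0, 0], [0.025, -0.036, 0], 0.05],
])

```text
time: 8.88
eef_pos: [0.4886, -0.0436, 0.1472]
tcp_rot: [-0.235, 0.972, 0.001, -0.002]
contact_force: [0.6, 0.1, 0.2]
opening: 0.586
finger_force: 0.0
```

Call:
drive_tool([
  [[0, 0, 0], [0.025, -0.036, 0], 0.05],
  [[0, 0, 0], [0.025, -0.036, 0], 0.05],
  [[0, 0, 0], [0.025, -0.036, 0], 0.05],
  [[0, 0, 0], [0.025, -0.036, 0], 0.05],
  [[0, 0, 0], [0.025, -0.04, 0], 0.05],
])

```text
time: 9.5
eef_pos: [0.4616, -0.2639, 0.147]
tcp_rot: [-0.235, 0.972, 0.002, -0.001]
contact_force: [1.4, 0.1, 0.7]
opening: 0.586
finger_force: 0.0
```

Call:
drive_tool([
  [[0, 0, 0], [0, 0, 0], 0.05],
  [[0, 0, 0], [0, 0, 0], 0.05],
])

```text
time: 9.75
eef_pos: [0.4621, -0.2625, 0.1475]
tcp_rot: [-0.235, 0.972, 0.002, -0.001]
contact_force: [-0.6, 0.4, -0.5]
opening: 0.582
finger_force: 0.0
```

Run:
```python
from h import *; from plant import ctrl; import pickle
to([.4620,-.2635,.04])
d=ctrl.read_camera("wrist")
im=cv2.resize(d["image"][:,:,::-1],(1680,1260),interpolation=cv2.INTER_CUBIC)
a=np.linspace(0,2*np.pi,120)
def circ(c,r,z,col):
    P=np.array([3*proj(d,np.array([c[0]+r*np.cos(t),c[1]+r*np.sin(t),z]),True) for t in a]).astype(int); cv2.polylines(im,[P],True,col,1)
t=(.462,-.2635)
circ(t,.023,.016,(0,0,255));circ(t,.011,.06,(0,255,255))
cv2.imwrite("pics/w4c.png",im[300:900,520:1180])
```

```text
t 9.75 p [ 0.4621 -0.2625  0.1475] open 49.7 F [-0.6  0.4 -0.5] turn [ 0.0036 -0.0011 -0.0011] shift [ 0.0004 -0.0012  0.1075]
```

View pics/w4c.png

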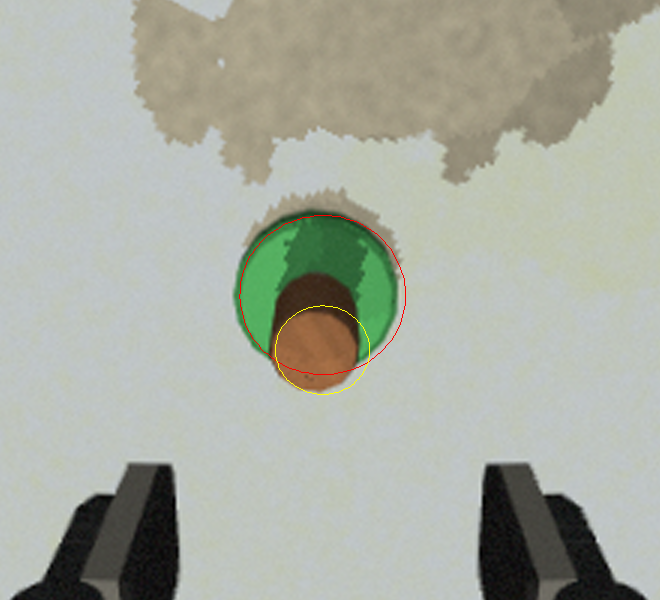

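The stamp's base is about 6 px left of the prediction (2 mm along -y), so I correct by y -0.003 and x +0.001.

Call:
drive_tool([
  [[0.003, 0, 0], [0.001, -0.003, 0.01], 0.05],
  [[0, 0, 0], [0, 0, 0.035], 0.05],
  [[0, 0, 0], [0, 0, 0.035], 0.05],
  [[0, 0, 0], [0, 0, 0.027], 0.05],
  [[0, 0, 0], [0, 0, 0], 0.05],
])

```text
time: 10.42
eef_pos: [0.4618, -0.2644, 0.0394]
tcp_rot: [-0.235, 0.972, 0.001, -0.002]
contact_force: [-0.0, 0.2, 0.5]
opening: 0.586
finger_force: 0.0
```

Call:
drive_tool([
  [[0, 0, 0], [0, 0, 0], 0.0],
  [[0, 0, 0], [0, 0, 0], 0.0],
  [[0, 0, 0], [0, 0, 0], 0.0],
  [[0, 0, 0], [0, 0, 0], 0.0],
  [[0, 0, 0], [0, 0, 0], 0.0],
], grip_force=40)

```text
time: 11.05
eef_pos: [0.4646, -0.2675, 0.0439]
tcp_rot: [-0.235, 0.972, -0.002, 0.001]
contact_force: [0.4, 1.1, 4.8]
opening: 0.246
finger_force: 39.7
```

Run:
```python
from h import *
to([.567,.198,.15],116.8)
```

```text
t 11.05 p [ 0.4646 -0.2675  0.0439] open 21.0 F [0.4 1.1 4.8] turn [-0.0054  0.0014  0.0063] shift [-0.3037  0.3668 -0.1077]
```

Call:
drive_tool([
  [[0, 0, 0], [0, 0, -0.05], 0.0],
  [[0, 0, 0], [0, 0, -0.056], 0.0],
  [[0, 0, 0], [-0.03, 0.036, 0], 0.0],
  [[0, 0, 0], [-0.035, 0.043, 0], 0.0],
  [[0, 0, 0], [-0.035, 0.043, 0], 0.0],
])

```text
time: 11.68
eef_pos: [0.4964, -0.1109, 0.1477]
tcp_rot: [-0.234, 0.972, -0.001, 0.0]
contact_force: [-0.1, 0.9, -0.8]
opening: 0.241
finger_force: 39.6
```

Call:
drive_tool([
  [[0, 0, 0], [-0.035, 0.043, 0], 0.0],
  [[0, 0, 0], [-0.035, 0.043, 0], 0.0],
  [[0, 0, 0], [-0.035, 0.043, 0], 0.0],
  [[0, 0, 0], [-0.035, 0.043, 0], 0.0],
  [[0, 0, 0], [-0.03, 0.036, 0], 0.0],
])

```text
time: 12.3
eef_pos: [0.5525, 0.1523, 0.1467]
tcp_rot: [-0.235, 0.972, -0.002, -0.0]
contact_force: [1.1, 0.3, -0.9]
opening: 0.243
finger_force: 39.6
```

Call:
drive_tool([
  [[0, 0, 0], [-0.02, 0.023, 0], 0.0],
  [[0, 0, 0], [-0.012, 0.012, 0], 0.0],
  [[0, 0, 0], [0, 0, 0], 0.0],
  [[0, 0, 0], [0, 0, 0], 0.0],
])

```text
time: 12.8
eef_pos: [0.5652, 0.195, 0.1469]
tcp_rot: [-0.234, 0.972, -0.002, -0.0]
contact_force: [0.9, -0.1, -1.1]
opening: 0.246
finger_force: 39.6
```

Run:
```python
from h import *; from plant import ctrl; import pickle
d=ctrl.read_camera("wrist")
to([.5665,.198,.15])
from plant import ctrl
s=ctrl.get_state(); c=s["eef_pos"]
im=cv2.resize(d["image"][:,:,::-1],(1680,1260),interpolation=cv2.INTER_CUBIC)
a=np.linspace(0,2*np.pi,120)
def circ(c,r,z,col):
    P=np.array([3*proj(d,np.array([c[0]+r*np.cos(t),c[1]+r*np.sin(t),z]),True) for t in a]).astype(int); cv2.polylines(im,[P],True,col,1)
t=(.5184,.1738)
h=c[2]-.042
circ(c,.023,h+.016,(0,0,255));circ(c,.023,h+.004,(255,0,255))
circ(t,.023,.019,(255,255,0));circ(t,.08,.02,(255,255,255)); 
for k in range(6): circ((t[0]+.054*np.cos(.4675+k*np.pi/3),t[1]+.054*np.sin(.4675+k*np.pi/3)),.011,.063,(255,255,0)); circ((t[0]+.054*np.cos(.4675+k*np.pi/3),t[1]+.054*np.sin(.4675+k*np.pi/3)),.023,.019,(255,255,0))
cv2.imwrite("pics/w5c.png",im[300:900,520:1180])
```

```text
t 12.85 p [0.5653 0.1949 0.147 ] open 20.9 F [-0.3 -1.2 -1.2] turn [-0.0031 -0.0008 -0.0018] shift [-0.0025  0.0022 -0.003 ]
```

View pics/w5c.png

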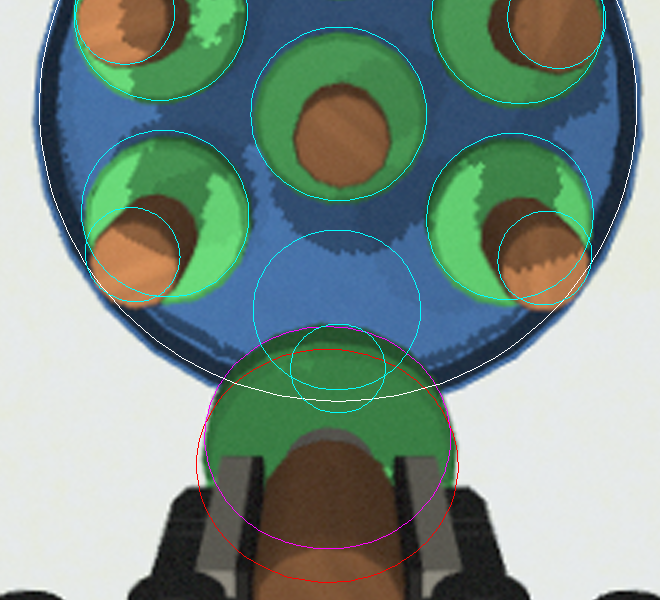

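Call:
drive_tool([
  [[-0.003, 0, 0], [-0.0025, 0.002, 0], 0.0],
  [[0, 0, 0], [0, 0, 0.025], 0.0],
  [[0, 0, 0], [0, 0, 0.03], 0.0],
  [[0, 0, 0], [0, 0, 0.02], 0.0],
  [[0, 0, 0], [0, 0, 0], 0.0],
])

```text
time: 13.48
eef_pos: [0.5654, 0.1985, 0.0703]
tcp_rot: [-0.235, 0.972, 0.0, -0.002]
contact_force: [-0.4, -0.2, -0.3]
opening: 0.247
finger_force: 39.6
```

Run:
```python
from h import *
to([.5666,.198,.046])
```

```text
t 13.47 p [0.5654 0.1985 0.0703] open 21.1 F [-0.4 -0.2 -0.3] turn [ 0.0013 -0.004  -0.001 ] shift [-0.0009 -0.001   0.0243]
```

Call:
drive_tool([
  [[0, -0.003, 0], [-0.001, -0.001, 0.005], 0.0],
  [[0, 0, 0], [0, 0, 0.006], 0.0],
  [[0, 0, 0], [0, 0, 0.006], 0.0],
  [[0, 0, 0], [0, 0, 0.004], 0.0],
  [[0, 0, 0], [0, 0, 0], 0.0],
])

```text
time: 14.1
eef_pos: [0.5678, 0.1986, 0.0508]
tcp_rot: [-0.235, 0.972, 0.0, 0.001]
contact_force: [0.4, 0.3, -0.8]
opening: 0.247
finger_force: 39.6
```

Call:
drive_tool([
  [[0, 0, 0], [0, 0, 0.0015], 0.0],
  [[0, 0, 0], [0, 0, 0], 0.0],
])

```text
time: 14.35
eef_pos: [0.5682, 0.1986, 0.0498]
tcp_rot: [-0.235, 0.972, 0.0, 0.002]
contact_force: [-0.4, -0.8, -1.1]
opening: 0.243
finger_force: 39.6
```

Call:
drive_tool([
  [[0, 0, 0], [0, 0, 0.001], 0.0],
  [[0, 0, 0], [0, 0, 0], 0.0],
])

```text
time: 14.6
eef_pos: [0.5681, 0.1986, 0.0487]
tcp_rot: [-0.235, 0.972, 0.0, 0.001]
contact_force: [0.7, -0.4, -1.3]
opening: 0.246
finger_force: 39.6
```

Call:
drive_tool([
  [[0, 0, 0], [0.0015, 0, 0.0015], 0.0],
  [[0, 0, 0], [0, 0, 0], 0.0],
])

```text
time: 14.85
eef_pos: [0.5666, 0.1979, 0.0471]
tcp_rot: [-0.235, 0.972, 0.0, 0.001]
contact_force: [1.3, 0.4, -0.6]
opening: 0.247
finger_force: 39.7
```

Call:
drive_tool([
  [[0, 0, 0], [0, 0, 0.001], 0.0],
  [[0, 0, 0], [0, 0, 0], 0.0],
])

```text
time: 15.1
eef_pos: [0.5669, 0.198, 0.0469]
tcp_rot: [-0.235, 0.972, 0.0, 0.001]
contact_force: [-1.8, 0.0, 4.0]
opening: 0.247
finger_force: 40.1
```

Call:
drive_tool([
  [[0, 0, 0], [0, 0, 0.001], 0.0],
  [[0, 0, 0], [0, 0, 0], 0.0],
])

```text
time: 15.35
eef_pos: [0.567, 0.198, 0.0469]
tcp_rot: [-0.235, 0.972, 0.0, 0.001]
contact_force: [-4.8, -1.0, 9.2]
opening: 0.243
finger_force: 40.7
```

Contact at the expected height (0.044 + 0.003), so I release, retreat and look.

Call:
drive_tool([
  [[0, 0, 0], [0, 0, -0.001], 0.0],
  [[0, 0, 0], [0, 0, 0], 0.043],
  [[0, 0, 0], [0, 0, 0], 0.043],
  [[0, 0, 0], [0, 0, 0], 0.043],
  [[0, 0, 0], [0, 0, 0], 0.043],
])

```text
time: 15.98
eef_pos: [0.5668, 0.1979, 0.046]
tcp_rot: [-0.235, 0.972, 0.0, 0.001]
contact_force: [-0.5, 0.8, 0.5]
opening: 0.506
finger_force: 0.0
```

Call:
drive_tool([
  [[0, 0, 0], [0, 0, -0.02], 0.043],
  [[0, 0, 0], [0, 0, -0.035], 0.043],
  [[0, 0, 0], [0, 0, -0.05], 0.043],
  [[0, 0, 0], [-0.04, 0, -0.02], 0.043],
  [[0, 0, 0], [-0.04, 0, 0], 0.043],
])

```text
time: 16.6
eef_pos: [0.6404, 0.2351, 0.1775]
tcp_rot: [-0.235, 0.972, 0.0, 0.006]
contact_force: [0.3, -0.1, 0.3]
opening: 0.503
finger_force: 0.0
```

Call:
drive_tool([
  [[0, 0, 0], [0, 0, 0], 0.043],
  [[0, 0, 0], [0, 0, 0], 0.043],
])

```text
time: 16.85
eef_pos: [0.6371, 0.2342, 0.1717]
tcp_rot: [-0.235, 0.972, 0.0, 0.001]
contact_force: [0.7, 0.2, 0.6]
opening: 0.503
finger_force: 0.0
```

Run:
```python
from h import *; from plant import ctrl
d=ctrl.read_camera("wrist")
im=cv2.resize(d["image"][:,:,::-1],(1680,1260),interpolation=cv2.INTER_CUBIC)
a=np.linspace(0,2*np.pi,120)
def circ(c,r,z,col):
    P=np.array([3*proj(d,np.array([c[0]+r*np.cos(t),c[1]+r*np.sin(t),z]),True) for t in a]).astype(int); cv2.polylines(im,[P],True,col,1)
t=(.5184,.1738)
C=[t]+[(t[0]+.054*np.cos(.4675+k*np.pi/3),t[1]+.054*np.sin(.4675+k*np.pi/3)) for k in range(6)]
for c in C: circ(c,.011,.063,(255,255,0)); circ(c,.023,.019,(255,255,0))
u,v=(3*proj(d,np.array([*t,.02]),True)).astype(int)
cv2.imwrite("pics/w6c.png",im[max(v-300,0):v+300,max(u-350,0):u+350])
```

```text
(no output)
```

View pics/w6c.png

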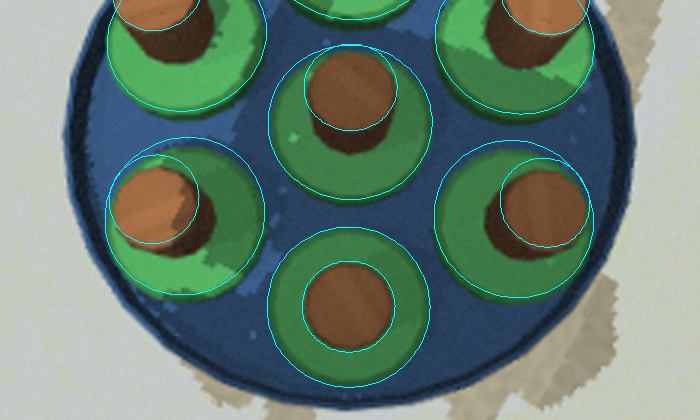

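The new ring stamp's base and handle lie exactly on the predicted circles, centred at (349,306), upright and flat. The middle stamp and its neighbours stand the same way.

```bash
python3 -c "
from plant import ctrl; print(ctrl.sign_off())"
```

```text
the job is handed in; nothing more can be done
None
```

Both stamps are in the tin, one in the middle and one in the ring gap. The wrist camera showed each standing upright and flat on the floor, and I handed the job in at about 17 s with the arm clear; no verdict came back.

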